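Lay out a stirred-sample dosing station

TASK

Set up the dosing station on the lab bench: stand the wide cup in the middle of the round stirrer plate and cover it with the knobbed lid, and stand the tallest, slimmest amber bottle on the bench exactly halfway between the stirrer and the pipette-tip rack. Stand the squat wide amber jar straight in front of that bottle, on the robot's side of it, leaving a gap of about 3 cm between the two. Everything ends upright, released and at rest, and the other things on the bench such as the medium bottle and the narrow cup stay where they are.

Things in the scene. Friction and masses are not known exactly. Their poses are not given: they have to be found in the camera images.
- cup: Wide white plastic sample cup, open at the top, slightly tapered, 60 mm across the rim, 60 mm tall, wall 3 mm; stands on the bench mouth up. Heavier or lighter from start to start (40-85 g). Origin: centre of the underside, z up the axis; yaw does not matter.
- lid: White plastic lid for the wide cup: flat disc 70 mm across and 5 mm thick with a round knob 16 mm across standing 20 mm above the disc (25 mm overall); lies flat, knob up. No lip beneath: it just rests on the rim and overhangs it by 5 mm. Origin: centre of the underside, z up the axis; yaw does not matter.
- tall_bottle: Tallest, slimmest amber glass bottle with a white cap: 32 mm across, 95 mm tall. The lower half is a straight cylinder. Origin: centre of the underside, z up the axis; yaw does not matter.
- jar: Squat, wide amber glass jar with a white screw cap: 56 mm across, 48 mm tall. Origin: centre of the underside, z up the axis; yaw does not matter.
- stirrer: Low round magnetic stirrer, white with a flat round steel top plate (100 mm across); 110 mm across, top 40 mm above the bench; fixed. Origin: centre of its underside, z up. It stands left or right of centre, from start to start; its centre is always 350 mm from that of the tip rack. Behind stirrer and rack, beyond x = 0.70 m, the bench carries fixed clutter up to 150 mm tall (wash bottle, boxes).
- tip_rack: White pipette-tip rack with a green deck and rows of white tips, 114 mm (x) by 88 mm (y), 70 mm tall; fixed. Origin: centre of its underside, z up; its y axis runs along the line through the stirrer's centre (stirrer on either side), its -x side faces the robot, turned by up to 7 degrees.
- medium_bottle: Bystander: medium amber bottle with a white cap, 46 mm across, 58 mm tall (shorter and thicker than the tall bottle). Origin: centre of the underside, z up the axis; yaw does not matter.
- narrow_cup: Bystander: narrow white cup, 42 mm across the rim, 68 mm tall, empty. Origin: centre of the underside, z up the axis; yaw does not matter.
Not all that is in view belongs to the job. What is shaped like the tall_bottle but black or blue is not meant. Leave any blue look-alike of the tip_rack alone.

How it is judged (in metres and radians):
At the end, for the whole second after the job is handed in: All four upright, still: cup on the plate, 14 mm of its centre; lid flat on the rim, 10 mm of its axis; bottle on the bench, 15 mm of halfway along and across; jar on the bench, robot's side, centres 56-92 mm from the bottle's, 25 mm of the middle line square to the line stirrer-rack (angle between each of cup, lid, tall_bottle, jar's own z axis and vertical below 0.1 rad and linear speed of each of cup, lid, tall_bottle, jar below 0.02 m/s and angular speed of each of cup, lid, tall_bottle, jar below 0.2 rad/s and horizontal distance between cup and stirrer below 0.014 m and z of cup in the frame of stirrer between 0.035 and 0.045 m and horizontal distance between lid and cup below 0.01 m and z of lid in the frame of cup between 0.055 and 0.065 m and height (world z) of tall_bottle between -0.004 and 0.004 m and (y of tall_bottle in the frame of tip_rack between 0.16 and 0.19 m or y of tall_bottle in the frame of tip_rack between -0.19 and -0.16 m) and x of tall_bottle in the frame of tip_rack between -0.015 and 0.015 m and horizontal distance between tall_bottle and stirrer below 0.2 m and height (world z) of jar between -0.004 and 0.004 m and (y of jar in the frame of tip_rack between 0.15 and 0.2 m or y of jar in the frame of tip_rack between -0.2 and -0.15 m) and x of jar in the frame of tip_rack below -0.035 m and horizontal distance between jar and stirrer below 0.24 m and horizontal distance between jar and tall_bottle between 0.056 and 0.092 m); the robot touches nothing.
It fails at once if the medium bottle (a bystander) is moved by more than 20 mm (distance of medium_bottle from where it was at the start of the episode above 0.02 m).
It fails at once if the narrow cup (a bystander) is moved by more than 20 mm (distance of narrow_cup from where it was at the start of the episode above 0.02 m).
It also fails if it takes over 120 s, if anything falls off the work surface, if the arm or the gripper's body presses on something with over 40 N, if the wrist force passes 120 N, or if a joint passes its speed limit or range.

ROBOT

A 6-joint arm with a two-finger parallel gripper is mounted at the origin on the work surface. World frame = base frame: x ahead of the robot, y to its left, z up, the work surface at z = 0. Lengths are in mm, angles in rad, forces in N, time in s.
With the tool pointing down it reaches from about 350 to 975 mm from the base axis. Payload 7.1 kg.
Tool frame: the origin (TCP) lies midway between the tips of the shut fingers; the grasp point (between the pads) lies 19 mm behind it (ctrl.grip_depth is the distance from the TCP to the grasp point, in mm); z points along the fingers, y is the line along which they close (so a half turn about z gives the same grasp; the last joint's range is limited). The gripper opens to 88 mm and grips with 3 to 60 N. Pads are 20 mm wide; open, the fingers measure 115 mm over their backs; the gripper's body (75 mm by 178 mm) begins 61 mm behind the grasp point.
Start: joints at [-1.211, 0.423, 1.63, -0, 1.089, -0.019], TCP at [231.145, -580.669, 222.675] pointing down, gripper open.
Joint ranges: [-3, 3], [-0.9, 2.11], [0.09, 2.58], [-1.31, 4.45], [0.11, 2.69], [-2.54, 2.54]. Speed limits (rad/s): [2.39, 2.39, 3.01, 3.14, 3.14, 3.14].

INTERFACE

Orientations are given as a rotation vector (axis times angle).
In Python, from workcell import ctrl, cams gives the robot as it stands.
- The arm moves only by the tool move_arm, never from a script. Its argument "steps" is a list of rows, each a list of 3 entries, a list of its own where there are three numbers: the shift along the tool's x, y, z in units of 25 mm (1.0 is 25 mm), then the turn about the tool's z in units of 5 degrees (1.0 is 5 degrees), then the closure, from 0 (fully open) to 1 (shut). A call has 1 to 20 rows; each row shifts and turns the commanded pose from where the row before left it, along the tool's axes as they then stand; what a row does not reach is not made up. A row lasts 1/12 s, in which the tool goes at most 41.7 mm and 7.16 degrees, less where a joint would pass 70% of its speed; a pose out of reach is approached as far as the arm can. A call is refused whole if a number of a shift passes 1 or a number of a turn 1, either way. A call with a gripper value outside its range is refused whole. The fingers move at their own pace and stop on an object; the grip force is fixed at half the most. Time passes only in rows, so rows that do not move let the fingers close. It gives the time, the measured TCP pose, the force, the opening and the grip force at its end, in the units of the state.
- ctrl.get_obs(): the state, without advancing time (a new reading comes with each control period).
- cams.get_image(name): name is "side" or "top" or "wrist"; returns a dict with "image" (400x640x3 uint8, red, green, blue), "camera_matrix" (3x3 intrinsics, pixels), "k1" (the pictures are not rectified: a ray, as slopes to the right and down, at radius r is drawn at 1 + k1 r^2 times it, then the intrinsics apply), "xyz" and "rotation" of the camera in the world; the wrist camera has in their place "mount" (4x4, takes a point from camera to tool coordinates, whose origin is the TCP and whose axes are the flange's). Camera axes: x right, y down, z forward; pixel columns grow to the right and rows downward; lengths in mm; the calibration is good to about 2 mm. A picture is of the moment at which its call begins: read the wrist's pose just before it. There is no depth.
- ctrl.close_job(): hands the job in; it is judged then, once.
Trained networks look in the newest picture that a camera, given by its name, has taken for a name from the list of things; names that differ only in an ending like _2 or _b are one class to them, and where a whole thing is asked for, a point or a joint stands for the part that bears it (a point fixed in the world has none). Each returns a list of dicts, best first, with "p" (0 to 1); they miss things now and then, are a little off and sometimes report something else, mostly with a low value. They report only what shows in the picture. A call takes as long as a camera call. They do not tell look-alikes from the thing itself.
- cams.boxes_of(camera, thing): "rect" ([centre column, centre row, width, height] in pixels, round what is visible of it).
- cams.cut_out(camera, thing): "pixels" (400x640 bool, what is visible of it) and "rect" ([centre column, centre row, width, height] in pixels, round what is visible of it).
The state is a dict: "t": time; "qpos": joint angles; "qvel": joint speeds; "joint_torque": joint torques, N m; "ee_pos": TCP position; "orientation": TCP orientation; "ft_force": force on the tool from outside, world axes, zero at the start; "moment": the same for the moment, N m; "width": finger opening in mm; "grasp_force": force on a finger pad.
Only numpy, scipy, OpenCV 4.12 (cv2) and the standard library are available. Lean on these libraries where they do the work, as an engineer would, in place of code of your own. Each camera call takes 0.05 s, during which the arm holds its last target. There are 200 camera calls.

## Working session

There is one attempt and no reset: what is moved stays moved. The work goes in short steps, Python scripts to look and compute and a tool call to move; the robot and the scene stay as the last step left them, time stands still between calls to the robot, and variables do not carry over. Pictures are saved under pics/ and viewed, at most 14 in all, crops included, and the job is handed in when it is done.

Besides the shell and the picture viewer there is one more tool, called after "Call:" as name(argument=value, ...), one argument or row to a line, values as JSON. move_arm: Moves the arm, as the interface text tells. Its arguments: {"type":"object","properties":{"steps":{"type":"array"}},"required":["steps"]}

```bash
mkdir -p pics; cat > h.py <<'E'
import numpy as np, cv2
from scipy.spatial.transform import Rotation as R
from workcell import ctrl, cams
def pose():
    o=ctrl.get_obs(); return np.array(o['ee_pos']),R.from_rotvec(o['orientation']).as_matrix()
def grab(n):
    p,r=pose(); d=cams.get_image(n)
    if n=='wrist':
        T=np.eye(4);T[:3,:3]=r;T[:3,3]=p;M=T@np.array(d['mount']);d['xyz']=M[:3,3];d['rotation']=M[:3,:3]
    return d
def ray(d,uv):
    K=np.array(d['camera_matrix']);k=d['k1']
    s=np.array([(uv[0]-K[0,2])/K[0,0],(uv[1]-K[1,2])/K[1,1]]);x=s.copy()
    for _ in range(30): x=s/(1+k*(x@x))
    return np.array(d['rotation'])@np.array([x[0],x[1],1])
def at_z(d,uv,z):
    v=ray(d,uv);c=np.array(d['xyz']);return c+v*(z-c[2])/v[2]
def proj(d,P):
    K=np.array(d['camera_matrix']);q=(np.atleast_2d(P)-np.array(d['xyz']))@np.array(d['rotation'])
    s=q[:,:2]/q[:,2:];s=s*(1+d['k1']*(s**2).sum(1,keepdims=True));return s*[K[0,0],K[1,1]]+[K[0,2],K[1,2]]
def save(d,f,crop=None,k=1):
    im=d['image'][:,:,::-1]
    if crop: im=im[crop[1]:crop[3],crop[0]:crop[2]]
    cv2.imwrite(f,cv2.resize(im,None,fx=k,fy=k,interpolation=cv2.INTER_CUBIC))
E
python3 - <<'E'
from h import *
print(ctrl.get_obs())
for n in ['top','side']:
    d=grab(n);save(d,f'pics/{n}0.png');print(n,d['xyz'],d['rotation'],d['camera_matrix'],d['k1'])
    for t in ['cup','lid','tall_bottle','jar','stirrer','tip_rack','medium_bottle','narrow_cup']:
        for b in cams.boxes_of(n,t): print(t,np.round(b['rect']),round(b['p'],2),np.round(at_z(d,b['rect'][:2],30)))
E
```

```text
{'t': 0.0, 'qpos': array([-1.21097911e+00,  4.23825714e-01,  1.63068743e+00, -1.94762308e-05,
        1.08859071e+00, -1.90109413e-02]), 'qvel': array([-0.00154899,  0.00141409, -0.00216437,  0.0004111 , -0.00166136,
       -0.00010805]), 'joint_torque': array([ 1.32330510e-04, -5.44628334e+01, -2.73661208e+01,  6.42985781e-02,
        2.27952772e-02, -1.17882505e-04]), 'ee_pos': array([ 230.96248765, -580.16312301,  221.91214987]), 'orientation': array([-3.08394189e+00, -5.91244094e-01,  4.29045626e-04]), 'ft_force': array([ 0.05848082, -0.31774585,  0.8212208 ]), 'moment': array([-0.00758937, -0.02137157, -0.01603128]), 'grasp_force': 0.0, 'width': 87.8998099992788}
top [ 403.57983629  -17.91121675 1169.37529249] [-2.12535154  2.1744034  -0.20597574] [[391.57635701   0.         324.25020034]
 [  0.         391.57635701 203.12849057]
 [  0.           0.           1.        ]] -0.04273938148729786Traceback (most recent call last):
  File "<stdin>", line 6, in <module>
  File "h.py", line 17, in at_z
    v=ray(d,uv);c=np.array(d['xyz']);return c+v*(z-c[2])/v[2]
                                                         ~^^^
IndexError: invalid index to scalar variable.
```

Rotation is a rotation vector; fixing.

```bash
sed -i "s/    return d\$/    else: d['rotation']=R.from_rotvec(d['rotation']).as_matrix()\n    return d/" h.py
python3 - <<'E'
from h import *
for n in ['top','side']:
    d=grab(n);save(d,f'pics/{n}0.png');print(n,d['xyz'],d['rotation'][:,2])
    for t in ['cup','lid','tall_bottle','jar','stirrer','tip_rack','medium_bottle','narrow_cup']:
        for b in cams.boxes_of(n,t): print(t,np.round(b['rect']),round(b['p'],2),np.round(at_z(d,b['rect'][:2],30)))
E
```

```text
top [ 403.57983629  -17.91121675 1169.37529249] [ 0.16106007 -0.0307461  -0.98646557]
cup [247. 256.  20.  18.] 0.68 [441. 172.  30.]
cup [202. 254.  24.  18.] 0.59 [449. 302.  30.]
lid [201. 254.  23.  24.] 0.88 [448. 306.  30.]
tall_bottle [453. 201.  14.  15.] 0.76 [ 589. -438.   30.]
tall_bottle [426. 202.  16.  14.] 0.6 [ 587. -356.   30.]
tall_bottle [428. 228.  15.  12.] 0.53 [ 508. -356.   30.]
tall_bottle [409. 254.  16.  18.] 0.32 [ 435. -298.   30.]
jar [192. 214.  25.  20.] 0.67 [566. 336.  30.]
stirrer [363. 193.  33.  35.] 0.76 [ 619. -169.   30.]
stirrer [244. 204.  37.  48.] 0.53 [591. 182.  30.]
tip_rack [301. 157.  38.  48.] 0.93 [731.  14.  30.]
tip_rack [244. 203.  37.  49.] 0.62 [594. 184.  30.]
medium_bottle [411. 256.  13.  18.] 0.6 [ 429. -302.   30.]
narrow_cup [362. 250.  16.  10.] 0.58 [ 449. -159.   30.]
side [ 485.94608999 -785.23602775  784.73079941] [ 0.09767565  0.71548306 -0.69176836]
cup [248. 154.  26.  34.] 0.85 [443. 172.  30.]
cup [246. 315.  25.  35.] 0.22 [ 433. -305.   30.]
lid [252. 130.  24.  18.] 0.69 [456. 276.  30.]
tall_bottle [289. 332.  15.  37.] 0.9 [ 508. -349.   30.]
tall_bottle [330. 326.  20.  42.] 0.78 [ 584. -343.   30.]
tall_bottle [340. 369.  20.  39.] 0.62 [ 590. -429.   30.]
jar [292. 116.  20.  25.] 0.83 [570. 336.  30.]
stirrer [336. 257.  56.  52.] 0.79 [ 619. -185.   30.]
stirrer [292. 117.  19.  25.] 0.58 [570. 328.  30.]
tip_rack [308. 148.  48.  43.] 0.77 [601. 183.  30.]
tip_rack [372. 190.  50.  48.] 0.76 [736.   9.  30.]
medium_bottle [247. 315.  22.  29.] 0.76 [ 434. -306.   30.]
narrow_cup [252. 247.  21.  33.] 0.6 [ 447. -142.   30.]
```

View pics/top0.png

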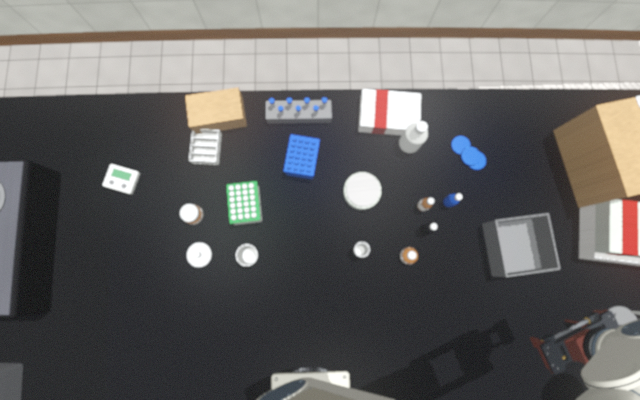

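View pics/side0.png

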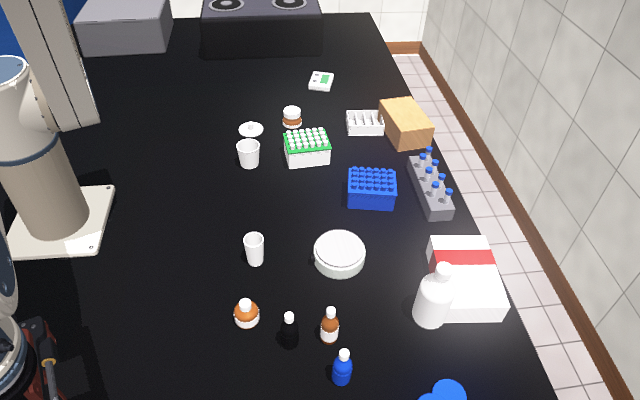

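The pictures show the green-deck rack at top (243,203), the stirrer at (362,191), the wide cup at (247,255), the lid at (199,255) and the jar at (192,214). The narrow cup is at (362,250) and the medium bottle at (409,256). The candidates for the tall bottle are top (426,203) amber, (433,228) black and (453,200) blue; (409,256) is the squat medium one. The amber one at top (426,203) / side (330,326) fits. I'll confirm it in a crop.

```bash
python3 - <<'E'
from h import *
d=grab('side');save(d,'pics/crop1.png',(220,280,380,400),5)
w=grab('wrist');print(w['mount'],w['camera_matrix'],w['k1'],pose())
dt=grab('top')
def tri(a,b,ua,ub):
    va,vb=ray(a,ua),ray(b,ub);va/=np.linalg.norm(va);vb/=np.linalg.norm(vb)
    A=sum(np.eye(3)-np.outer(v,v) for v in(va,vb));y=sum((np.eye(3)-np.outer(v,v))@c['xyz'] for v,c in((va,a),(vb,b)))
    return np.linalg.solve(A,y)
for n,a,b in [('tall',(426,203),(330,326)),('jar',(192,214),(292,117)),('cup',(247,255),(248,154)),('lid',(200,254),(252,131)),('stir',(362.5,191.5),(337,255)),('rack',(244,203.5),(308,148)),('narrow',(362,250),(253,249)),('med',(410,256),(247,315)),('black',(432,228),(289,332))]:
    print(n,np.round(tri(dt,d,np.array(a,float),np.array(b,float))))
E
```

```text
[[-6.59155967e-04 -9.56125252e-01 -2.92957450e-01  8.06703000e+01]
 [ 9.99999751e-01 -7.04524233e-04  4.93505342e-05 -1.08980092e-01]
 [-2.53580915e-04 -2.92957344e-01  9.56125478e-01 -1.61216761e+02]
 [ 0.00000000e+00  0.00000000e+00  0.00000000e+00  1.00000000e+00]] [[286.46736737   0.         318.24840937]
 [  0.         286.46736737 201.81349954]
 [  0.           0.           1.        ]] -0.04719983845287477 (array([ 231.14227441, -580.65593128,  222.67902062]), array([[ 9.29106563e-01,  3.69812105e-01, -2.39442629e-05],
       [ 3.69812106e-01, -9.29106563e-01,  3.58591023e-05],
       [-8.98564172e-06, -4.21718056e-05, -9.99999999e-01]]))
tall [ 582. -352.   44.]
jar [568. 336.  25.]
cup [443. 173.  29.]
lid [452. 318.  -3.]
stir [ 624. -170.   17.]
rack [597. 183.  29.]
narrow [ 449. -158.   42.]
med [ 431. -301.   22.]
black [ 507. -362.   53.]
```

View pics/crop1.png

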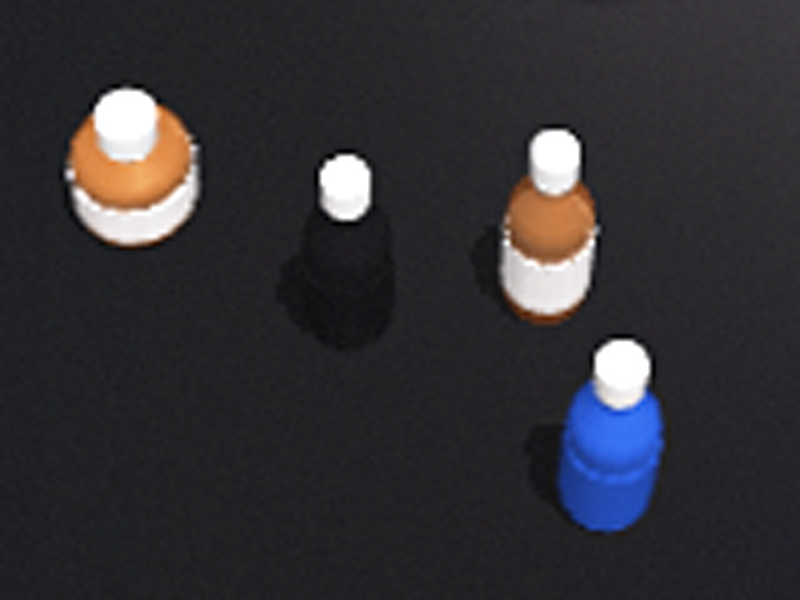

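Call:
move_arm(
  steps=[
    [[0, 0, -1], 0, 0],
    [[0, 0, -1], 0, 0],
    [[0, 0, -1], 0, 0],
    [[0, 0, -1], 1, 0],
    [[0, 0, 0], 1, 0],
    [[0, 0, 0], 1, 0],
    [[0, 0, 0], 1, 0],
    [[0, 0, 0], 0.35, 0],
    [[0, 0, 0], 0, 0],
    [[0, 0, 0], 0, 0],
  ],
)

```text
t: 1.98
ee_pos: [231.1, -580.6, 322.7]
orientation: [-3.142, -0.001, 0.0]
ft_force: [0.3, 0.5, 0.6]
width: 88.0
grasp_force: 0.0
```

The crop shows that the amber slim bottle with the white cap (side 330,326) is the tall one. Its neighbours are black, blue and the squat medium bottle. Next I fly above it.

Call:
move_arm(
  steps=[
    [[1, -0.7, 0], 0, 0],
    [[1, -0.7, 0], 0, 0],
    [[1, -0.7, 0], 0, 0],
    [[1, -0.7, 0], 0, 0],
    [[1, -0.7, 0], 0, 0],
    [[1, -0.7, 0], 0, 0],
    [[1, -0.7, 0], 0, 0.3],
    [[1, -0.7, 0], 0, 0.3],
    [[1, -0.7, 0], 0, 0.3],
    [[1, -0.7, 0], 0, 0.3],
    [[1, -0.7, 0], 0, 0.3],
    [[1, -0.7, 0], 0, 0.3],
    [[1, -0.7, 0], 0, 0.3],
    [[0, 0, 0], 0, 0.3],
    [[0, 0, 0], 0, 0.3],
  ],
)

```text
t: 3.23
ee_pos: [557.3, -352.3, 322.3]
orientation: [-3.141, -0.005, 0.001]
ft_force: [-0.6, 0.1, 0.2]
width: 61.2
grasp_force: 0.0
```

```bash
python3 - <<'E'
from h import *
p,r=pose();print(p,ctrl.get_obs()['qpos'])
d=grab('wrist');save(d,'pics/w1.png')
for t in ['tall_bottle','medium_bottle','stirrer']:
    for b in cams.cut_out('wrist',t): print(t,np.round(b['rect'],1),round(b['p'],2),np.round(at_z(d,b['rect'][:2],47)))
E
```

```text
[ 557.28104561 -352.33771803  322.26778392] [-5.81765992e-01  3.85772746e-01  1.45094053e+00 -1.66676801e-04
  1.30538430e+00  9.86203978e-01]
tall_bottle [316.9 151.3  20.   24. ] 0.96 [ 584. -350.   47.]
tall_bottle [369.9 148.   22.4  21.8] 0.86 [ 589. -430.   47.]
tall_bottle [319.1 198.2  18.2  27.5] 0.75 [ 510. -354.   47.]
medium_bottle [284.1 239.8  27.1  31.7] 0.63 [ 438. -296.   47.]
stirrer [201.1 121.1  77.1  81. ] 0.58 [ 629. -178.   47.]
```

View pics/w1.png

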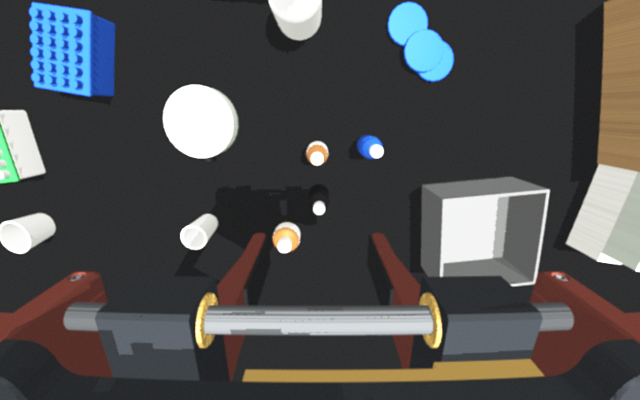

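Wrist view: the amber bottle is at (317,151), the black one at (319,198) and the blue one at (370,148). The stirrer at (201,121) agrees with my triangulation. Now I descend and grasp.

Call:
move_arm(
  steps=[
    [[1, 0, 0], 0, 0.3],
    [[0.07, -0.08, 0.6], 0, 0.3],
    [[0, 0, 1], 0, 0.3],
    [[0, 0, 1], 0, 0.3],
    [[0, 0, 1], 0, 0.3],
    [[0, 0, 1], 0, 0.3],
    [[0, 0, 1], 0, 0.3],
    [[0, 0, 1], 0, 0.3],
    [[0, 0, 1], 0, 0.3],
    [[0, 0, 1], 0, 0.3],
    [[0, 0, 1], 0, 0.3],
    [[0, 0, 1], 0, 0.3],
    [[0, 0, 1], 0, 0.3],
    [[0, 0, 0.35], 0, 0.3],
    [[0, 0, 0], 0, 0.3],
    [[0, 0, 0], 0, 1],
    [[0, 0, 0], 0, 1],
    [[0, 0, 0], 0, 1],
    [[0, 0, 0], 0, 1],
    [[0, 0, 0], 0, 1],
  ],
)

```text
t: 5.1
ee_pos: [583.7, -351.7, 25.2]
orientation: [3.141, -0.001, 0.002]
ft_force: [0.3, 1.1, 0.5]
width: 31.5
grasp_force: 17.8
```

Call:
move_arm(
  steps=[
    [[0, 0, 0], 0, 1],
    [[0, 0, 0], 0, 1],
    [[0, 0, 0], 0, 1],
    [[0, 0, 0], 0, 1],
  ],
)

```text
t: 5.43
ee_pos: [583.8, -351.8, 25.1]
orientation: [3.141, -0.001, 0.002]
ft_force: [-1.5, 0.4, 6.5]
width: 31.6
grasp_force: 29.9
```

Call:
move_arm(
  steps=[
    [[0, 0, -0.3], 0, 1],
    [[0, 0, -0.7], 0, 1],
    [[0, 0, -1], 0, 1],
    [[0, 0, -1], 0, 1],
    [[0, 0, -1], 0, 1],
    [[0, 0, -1], 0, 1],
    [[0, -0.5, -1], 0, 1],
    [[0, -1, -1], 0, 1],
    [[0, -1, -1], 0, 1],
    [[0, -1, 0], 0, 1],
    [[0, -1, 0], 0, 1],
    [[0, -1, 0], 0, 1],
    [[0, -1, 0], 0, 1],
    [[0, -1, 0], 0, 1],
    [[0, -1, 0], 0, 1],
    [[0, -1, 0], 0, 1],
    [[0, -1, 0], 0, 1],
    [[0, -1, 0], 0, 1],
    [[0, -1, 0], 0, 1],
    [[0, -1, 0], 0, 1],
  ],
)

```text
t: 7.1
ee_pos: [582.9, -12.7, 224.2]
orientation: [-3.142, 0.001, 0.0]
ft_force: [0.7, -0.4, -0.5]
width: 31.5
grasp_force: 29.9
```

Call:
move_arm(
  steps=[
    [[0, -0.6, 0], 0, 1],
    [[0, -0.2, 0], 0, 1],
    [[0, 0, 0], 0, 1],
    [[0, 0, 0], 0, 1],
  ],
)

```text
t: 7.43
ee_pos: [583.3, 5.7, 224.0]
orientation: [3.141, -0.001, -0.0]
ft_force: [0.1, 0.2, -1.3]
width: 31.4
grasp_force: 29.9
```

```bash
python3 - <<'E'
from h import *
print(pose(),ctrl.get_obs()['width'])
d=grab('wrist');save(d,'pics/w2.png')
for t in ['tip_rack','stirrer','jar','cup','lid','narrow_cup']:
    for b in cams.cut_out('wrist',t): print(t,np.round(b['rect'],1),round(b['p'],2),np.round(at_z(d,b['rect'][:2],40)))
E
```

```text
(array([583.27259808,   5.69322599, 224.01851664]), array([[ 9.99999943e-01, -3.31586871e-04, -6.82061734e-05],
       [-3.31609845e-04, -9.99999888e-01, -3.37095728e-04],
       [-6.80943893e-05,  3.37118327e-04, -9.99999941e-01]])) 31.426890259337195
tip_rack [173.3 174.4 107.7 100. ] 0.84 [594. 185.  40.]
tip_rack [314.3  57.2  98.8 108.2] 0.71 [725.  10.  40.]
stirrer [517.9 282.1  37.6  38.9] 0.19 [ 438. -278.   40.]
jar [ 68.8 190.1  62.9  42.1] 0.71 [574. 329.  40.]
cup [198.2 270.9  50.8  35.9] 0.76 [459. 171.  40.]
lid [115.2 264.4  43.2  43. ] 0.78 [467. 288.  40.]
narrow_cup [321.4 286.5  59.8 131.4] 0.35 [435.   1.  40.]
```

View pics/w2.png

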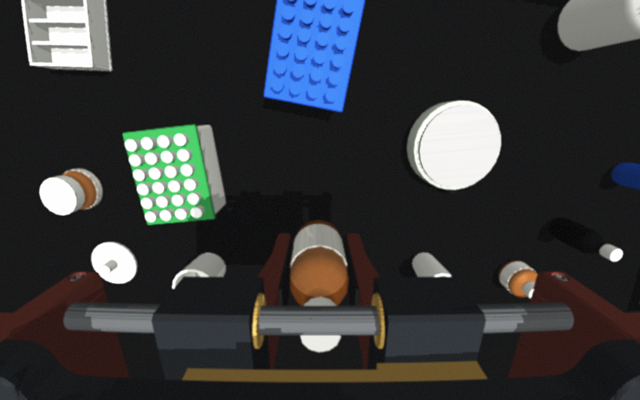

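The view shows the rack's green deck with corners near (124,132), (196,125), (214,215) and (148,224). The stirrer is centred near (455,145), and the bottle is held upright. I'll fit the rack and stirrer precisely.

```bash
cat > fit.py <<'E'
from h import *
from scipy.optimize import least_squares, minimize
def hullmask(d,P,S=4):
    q=proj(d,P)*S; m=np.zeros((400*S,640*S),np.uint8);cv2.fillConvexPoly(m,cv2.convexHull(np.round(q).astype(np.int32)),1)
    return cv2.resize(m.astype(np.float32),(640,400),interpolation=cv2.INTER_AREA)
a=np.linspace(0,2*np.pi,90)
def ring(x,y,z,r): return np.c_[x+r*np.cos(a),y+r*np.sin(a),np.full(90,z)]
def cyl(x,y,z0,z1,r0,r1=None): return np.r_[ring(x,y,z0,r0),ring(x,y,z1,r1 or r0)]
def comp(mask,seed):
    n,l=cv2.connectedComponents(mask.astype(np.uint8),connectivity=4);return (l==l[seed[1],seed[0]]).astype(np.float32)
def fitmask(d,m,f,x0):
    g=lambda x:1-np.minimum(m,hullmask(d,f(x))).sum()/np.maximum(m,hullmask(d,f(x))).sum()
    r=minimize(g,x0,method='Nelder-Mead',options=dict(initial_simplex=np.r_[[x0],np.array(x0)+np.diag([12,12]+[.1]*(len(x0)-2))],xatol=.05,fatol=1e-4))
    return r.x,1-r.fun
E
python3 - <<'E'
from fit import *
d=grab('wrist');im=d['image'].astype(int)
m=comp(im.min(2)>90,(455,145))
print('stir',m.sum(),fitmask(d,m,lambda x:cyl(x[0],x[1],0,40,55),[620,-172]))
g=((im[:,:,1]-im[:,:,0])>50).astype(np.uint8)&((im[:,:,1]-im[:,:,2])>30)
ys,xs=np.where(g);k=(xs<260);pts=np.c_[xs[k],ys[k]].astype(np.int32)
m2=np.zeros((400,640),np.uint8);cv2.fillConvexPoly(m2,cv2.convexHull(pts),1)
for z in(50,55,60):
  def box(x):
    c,s=np.cos(x[2]),np.sin(x[2]);b=np.array([[-57,-44],[57,-44],[57,44],[-57,44]])
    return np.c_[b@np.array([[c,s],[-s,c]])+x[:2],np.full(4,z)]
  print(z,m2.sum(),fitmask(d,m2.astype(np.float32),box,[595,183,0.08]))
E
```

```text
stir 6617.0 (array([ 626.17458892, -162.37324572]), np.float64(0.9195127487182617))
50 7056 (array([5.92944876e+02, 1.84974122e+02, 1.04032212e-01]), np.float64(0.937995970249176))
55 7056 (array([5.93607920e+02, 1.82443649e+02, 8.71277680e-02]), np.float64(0.965785562992096))
60 7056 (array([5.94467664e+02, 1.79948628e+02, 9.31535297e-02]), np.float64(0.9838883280754089))
```

```bash
python3 - <<'E'
from fit import *
d=grab('wrist');im=d['image'].astype(int)
for th in (50,60,75,120,150):
  m=comp(im.min(2)>th,(455,145)); print(th,m.sum(),fitmask(d,m,lambda x:cyl(x[0],x[1],0,40,55),[620,-172]),fitmask(d,m,lambda x:ring(x[0],x[1],40,55),[620,-172]))
save(d,'pics/st.png',(390,80,520,210),4.5)
dt=grab('top');imt=dt['image'].astype(int)
m=comp(imt.min(2)>90,(362,191));print('top',m.sum(),fitmask(dt,m,lambda x:cyl(x[0],x[1],0,40,55),[620,-172]))
E
```

```text
50 6808.0 (array([ 626.64506854, -162.72498748]), np.float64(0.9454011917114258)) (array([ 627.33484459, -160.55228043]), np.float64(0.9377862215042114))
60 6751.0 (array([ 626.65538298, -162.61995986]), np.float64(0.937163233757019)) (array([ 627.49863666, -160.22166021]), np.float64(0.9398660063743591))
75 6686.0 (array([ 626.34466171, -162.71076202]), np.float64(0.9290000796318054)) (array([ 627.67474449, -159.58504224]), np.float64(0.9435093998908997))
120 6210.0 (array([ 626.33279987, -161.85297379]), np.float64(0.8636245131492615)) (array([ 627.26436186, -161.9255228 ]), np.float64(0.9570527672767639))
150 6040.0 (array([ 625.50350952, -161.60968018]), np.float64(0.8405017852783203)) (array([ 625.82985514, -161.33113348]), np.float64(0.9348408579826355))
top 29401.0 (array([ 627.10191727, -168.07195282]), np.float64(0.03945547342300415))
```

View pics/st.png

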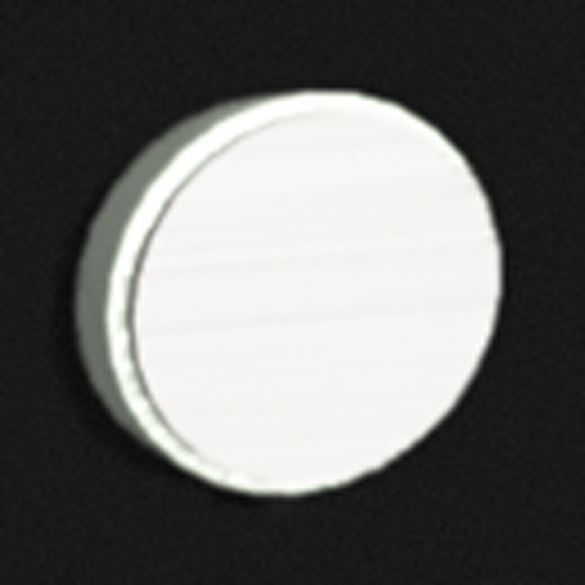

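The crop shows the plate: left edge at px 419.6, right 501.6, top 100.5, bottom about 189. Its centre is therefore about (460.5,145).

```bash
python3 - <<'E'
from fit import *
d=grab('wrist')
for x,y in [(626,-162),(626,-165),(626,-168)]:
    for z,r in((40,50),(38,55),(0,55)):
        q=proj(d,ring(x,y,z,r));print(x,y,z,r,q.min(0).round(1),q.max(0).round(1))
print(at_z(d,(460.2,144.7),40))
E
```

```text
626 -162 40 50 [416.3 104.5] [497.9 188. ]
626 -162 38 55 [411.7 100.1] [501.  191.5]
626 -162 0 55 [402.8 101.4] [484.  184.4]
626 -165 40 50 [418.7 104.5] [500.3 188. ]
626 -165 38 55 [414.1 100.1] [503.4 191.5]
626 -165 0 55 [405.  101.4] [486.1 184.4]
626 -168 40 50 [421.2 104.6] [502.7 188. ]
626 -168 38 55 [416.5 100.2] [505.7 191.5]
626 -168 0 55 [407.2 101.4] [488.3 184.4]
[ 629.78440889 -165.02827753   40.        ]
```

Stirrer ≈ (627,-166) and rack ≈ (594,181), 348 mm apart (expected 350), with yaw matching at 0.093. The bottle therefore goes to (610.5,7.5) and the jar to (537,0.5).

Call:
move_arm(
  steps=[
    [[0.6, -0.07, 0], 0, 1],
    [[0.49, 0, 0.5], 0, 1],
    [[0, 0, 1], 0, 1],
    [[0, 0, 1], 0, 1],
    [[0, 0, 1], 0, 1],
    [[0, 0, 1], 0, 1],
    [[0, 0, 1], 0, 1],
    [[0, 0, 1], 0, 1],
    [[0, 0, 0.7], 0, 1],
    [[0, 0, 0.3], 0, 1],
    [[0, 0, 0.2], 0, 1],
    [[0, 0, 0.1], 0, 1],
    [[0, 0, 0], 0, 1],
    [[0, 0, 0], 0, 1],
  ],
)

```text
t: 9.15
ee_pos: [611.4, 7.8, 30.0]
orientation: [-3.142, 0.001, -0.003]
ft_force: [0.3, 0.7, -0.8]
width: 31.2
grasp_force: 29.9
```

Call:
move_arm(
  steps=[
    [[0, 0, 0.06], 0, 1],
    [[0, 0, 0.06], 0, 1],
    [[0, 0, 0.05], 0, 1],
    [[0, 0, 0], 0, 1],
    [[0, 0, 0], 0, 1],
    [[0, 0, 0], 0, 1],
  ],
)

```text
t: 9.65
ee_pos: [611.0, 7.8, 25.1]
orientation: [-3.142, 0.001, -0.001]
ft_force: [-1.1, 0.3, 4.7]
width: 31.3
grasp_force: 29.9
```

Call:
move_arm(
  steps=[
    [[0, 0, 0], 0, 0.5],
    [[0, 0, 0], 0, 0.3],
    [[0, 0, 0], 0, 0.3],
    [[0, 0, 0], 0, 0.3],
    [[0, 0, -0.3], 0, 0.3],
    [[0, 0, -0.6], 0, 0.3],
    [[0, 0, -1], 0, 0.3],
    [[0, 0, -1], 0, 0.3],
    [[0, 0, -1], 0, 0.3],
    [[0, 0, -1], 0, 0.3],
    [[0, 0, -1], 0, 0.3],
    [[0, 0, -1], 0, 0.3],
    [[0, 0, -1], 0, 0],
    [[-0.8, -1, 0], 0, 0],
    [[-0.8, -1, 0], 0, 0],
    [[-0.8, -1, 0], 0, 0],
    [[-0.8, -1, 0], 0, 0],
    [[-0.8, -1, 0], 0, 0],
    [[-0.8, -1, 0], 0, 0],
    [[-0.8, -1, 0], 0, 0],
  ],
)

```text
t: 11.32
ee_pos: [469.6, 183.8, 222.7]
orientation: [-3.141, 0.002, -0.001]
ft_force: [0.1, 0.9, 0.4]
width: 87.8
grasp_force: 0.0
```

Call:
move_arm(
  steps=[
    [[-0.8, -1, -1], 0, 0],
    [[-0.8, -1, -1], 0, 0],
    [[-0.8, 0, 0], 0, 0],
    [[0, 0, 0], 0, 0],
    [[0, 0, 0], 0, 0],
  ],
)

```text
t: 11.73
ee_pos: [410.3, 233.1, 272.8]
orientation: [-3.141, -0.001, -0.002]
ft_force: [0.2, -0.7, 0.0]
width: 87.8
grasp_force: 0.0
```

```bash
python3 - <<'E'
from h import *
print(pose()[0],ctrl.get_obs()['qpos'])
d=grab('wrist');save(d,'pics/w3.png')
for t,z in [('jar',24),('cup',30),('lid',5),('tall_bottle',47)]:
    for b in cams.cut_out('wrist',t): print(t,np.round(b['rect'],1),round(b['p'],2),np.round(at_z(d,b['rect'][:2],z)))
E
```

```text
[410.25276191 233.11760898 272.76115284] [ 4.91649049e-01  1.31498881e-01  1.90812071e+00 -2.39420397e-04
  1.10095641e+00  2.06161278e+00]
jar [603.   32.7  74.1  65.4] 0.61 [ 605. -152.   24.]
jar [235.9  51.8  50.5  47.7] 0.57 [571. 341.  24.]
cup [366.9 155.4  45.6  46.5] 0.91 [436. 165.  30.]
lid [261.1 145.   44.9  46.2] 0.58 [448. 318.   5.]
tall_bottle [503.9  21.4  65.   41.7] 0.94 [604.   5.  47.]
```

View pics/w3.png

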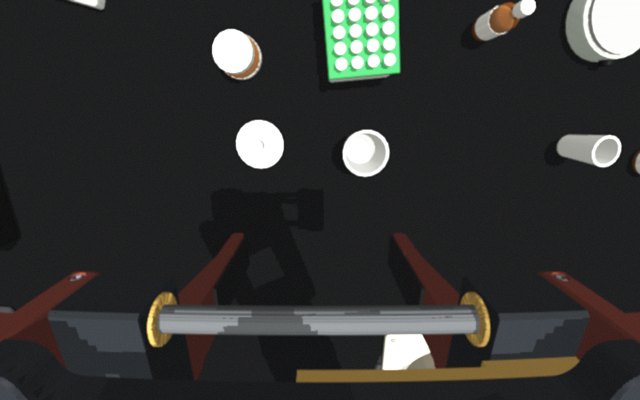

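The view shows the jar near (236,53), the lid at (260,144), the cup's rim at (366,153) and the tall bottle standing at (505,20). I'll fit each of them.

```bash
python3 - <<'E'
from fit import *
d=grab('wrist');im=d['image'].astype(int)
for th in(60,100):
  m=comp(im.min(2)>th,(350,165)); print('cup',m.sum(),fitmask(d,m,lambda x:np.r_[ring(x[0],x[1],60,30),ring(x[0],x[1],0,24)],[443,173]))
  m=comp(im.min(2)>th,(245,150)); print('lid',m.sum(),fitmask(d,m,lambda x:cyl(x[0],x[1],0,5,35),[450,318]))
m=comp(im.max(2)>60,(235,55)); print('jar',m.sum(),fitmask(d,m,lambda x:cyl(x[0],x[1],0,48,26),[570,336]))
m=comp(im.max(2)>60,(500,25)); print('bot',m.sum(),fitmask(d,m,lambda x:np.r_[cyl(x[0],x[1],0,50,16),ring(x[0],x[1],95,9)],[610,8]))
E
```

```text
cup 1875.0 (array([443.00654602, 170.67739868]), np.float64(0.9161083698272705))
lid 1972.0 (array([448.99092579, 319.80967569]), np.float64(0.9196589589118958))
cup 1813.0 (array([442.16281891, 170.79646301]), np.float64(0.9450284242630005))
lid 1911.0 (array([448.24237275, 320.20639622]), np.float64(0.9483909010887146))
jar 2042.0 (array([566.56718183, 338.78021076]), np.float64(0.9167304039001465))
bot 1559.0 (array([608.2223308,   5.9149859]), np.float64(0.9110406041145325))
```

Call:
move_arm(
  steps=[
    [[0.6, 1, 0], 0, 0],
    [[0.6, 1, 0], 0, 0],
    [[0.09, 0.49, 0.1], 0, 0],
    [[0, 0, 1], 0, 0],
    [[0, 0, 1], 0, 0],
    [[0, 0, 1], 0, 0],
    [[0, 0, 1], 0, 0],
    [[0, 0, 1], 0, 0],
    [[0, 0, 1], 0, 0],
    [[0, 0, 1], 0, 0],
    [[0, 0, 1], 0, 0],
    [[0, 0, 0.8], 0, 0],
    [[0, 0, 0.6], 0, 0],
    [[0, 0, 0.4], 0, 0],
    [[0, 0, 0.2], 0, 0],
    [[0, 0, 0], 0, 0],
    [[0, 0, 0], 0, 0],
  ],
)

```text
t: 13.45
ee_pos: [443.4, 170.6, 19.9]
orientation: [-3.142, 0.002, -0.0]
ft_force: [0.7, 0.2, 1.1]
width: 87.7
grasp_force: 0.0
```

Call:
move_arm(
  steps=[
    [[0, 0, 0], 0, 0.3],
    [[0, 0, 0], 0, 0.4],
    [[0, 0, 0], 0, 0.4],
    [[0, 0, 0], 0, 0.5],
    [[0, 0, 0], 0, 0.6],
    [[0, 0, 0], 0, 0.6],
    [[0, 0, 0], 0, 0.6],
    [[0, 0, 0], 0, 0.6],
    [[0, 0, 0], 0, 0.6],
  ],
)

```text
t: 14.2
ee_pos: [443.4, 170.8, 20.1]
orientation: [-3.141, 0.001, -0.001]
ft_force: [-2.0, -0.1, 6.4]
width: 59.0
grasp_force: 30.0
```

Call:
move_arm(
  steps=[
    [[0, 0, -0.3], 0, 0.6],
    [[0, 0, -0.7], 0, 0.6],
    [[0, 0, -1], 0, 0.6],
    [[0, 0, -1], 0, 0.6],
    [[0, 0, -1], 0, 0.6],
    [[0, 0, -1], 0, 0.6],
    [[0, 0.5, -1], 0, 0.6],
    [[0.5, 1, 0], 0, 0.6],
    [[0.5, 1, 0], 0, 0.6],
    [[0.5, 1, 0], 0, 0.6],
    [[0.5, 1, 0], 0, 0.6],
    [[0.6, 1, 0], 0, 0.6],
    [[0.6, 1, 0], 0, 0.6],
    [[0.6, 1, 0], 0, 0.6],
    [[0.6, 1, 0], 0, 0.6],
    [[0.6, 1, 0], 0, 0.6],
    [[0.6, 1, 0], 0, 0.6],
    [[0.6, 1, 0], 0, 0.6],
    [[0.6, 1, 0], 0, 0.6],
    [[0.6, 0.6, 0], 0, 0.6],
  ],
)

```text
t: 15.87
ee_pos: [627.8, -159.4, 169.8]
orientation: [3.141, -0.003, -0.001]
ft_force: [0.0, 0.3, -0.9]
width: 59.1
grasp_force: 30.0
```

Call:
move_arm(
  steps=[
    [[0.1, 0.2, 0], 0, 0.6],
    [[0.04, 0.17, 0], 0, 0.6],
    [[0, 0, 0], 0, 0.6],
    [[0, 0, 0], 0, 0.6],
  ],
)

```text
t: 16.2
ee_pos: [630.2, -165.4, 169.5]
orientation: [-3.141, 0.001, 0.002]
ft_force: [0.1, 0.5, -0.4]
width: 59.4
grasp_force: 30.0
```

```bash
python3 - <<'E'
from h import *
print(pose()[0],ctrl.get_obs()['width'])
d=grab('wrist');save(d,'pics/w4.png')
for r in(50,):
  pass
d=grab('side');save(d,'pics/s4.png',(220,120,400,300),3.3)
E
```

```text
[ 630.22153556 -165.44119077  169.50178044] 59.417129411355624
```

View pics/w4.png

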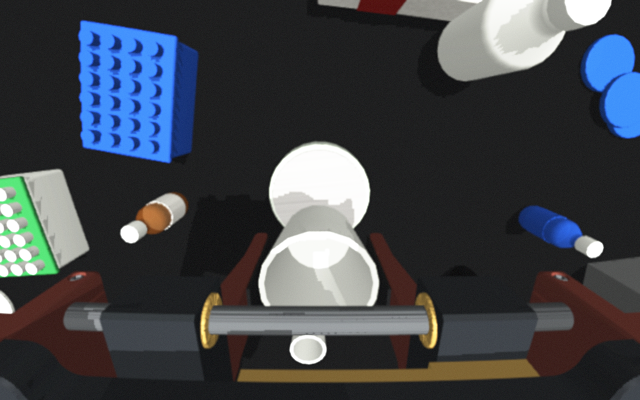

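The view shows the stirrer at columns 269–370 with its far edge at row 141 and the cup (held) in line with it. From this view I get the stirrer's centre.

```bash
python3 - <<'E'
from fit import *
d=grab('wrist');im=d['image'].astype(int)
c=im[130:165,319].min(1);r=130+np.argmax(c>110);print(r,at_z(d,(319,r-.5),39)[0]-55)
for row in(170,185,192):
  cc=np.where(im[row,230:420].min(1)>110)[0]+230;print(row,cc.min(),cc.max())
for x in(624,627,630):
  q=proj(d,ring(x,-165.5,38,55));print(x,q.min(0),q.max(0))
E
```

```text
142 629.8848122428261
170 275 364
185 270 369
192 269 369
624 [267.1365665  147.30443841] [370.17689358 246.24068437]
627 [266.98810333 144.30710113] [370.32415235 243.81014024]
630 [266.83922508 141.29323166] [370.47181217 241.36534445]
```

Stirrer ≈ (629.5,-165.7) and the cup is already above it. Lowering now.

Call:
move_arm(
  steps=[
    [[0, 0, 0.6], 0, 0.6],
    [[0, 0, 1], 0, 0.6],
    [[0, 0, 1], 0, 0.6],
    [[0, 0, 0.8], 0, 0.6],
    [[0, 0, 0.4], 0, 0.6],
    [[0, 0, 0.2], 0, 0.6],
    [[0, 0, 0.1], 0, 0.6],
    [[0, 0, 0.1], 0, 0.6],
    [[0, 0, 0], 0, 0.6],
    [[0, 0, 0], 0, 0.6],
  ],
)

```text
t: 17.18
ee_pos: [631.9, -166.4, 65.7]
orientation: [3.141, -0.001, 0.002]
ft_force: [0.4, 0.0, -0.3]
width: 58.5
grasp_force: 30.0
```

Call:
move_arm(
  steps=[
    [[-0.06, 0, 0.08], 0, 0.6],
    [[0, 0, 0.08], 0, 0.6],
    [[0, 0, 0.04], 0, 0.6],
    [[0, 0, 0], 0, 0.6],
    [[0, 0, 0], 0, 0.6],
  ],
)

```text
t: 17.6
ee_pos: [629.9, -166.3, 60.2]
orientation: [3.141, -0.001, 0.001]
ft_force: [-1.7, 0.0, 3.3]
width: 59.0
grasp_force: 30.0
```

Call:
move_arm(
  steps=[
    [[0, 0, 0], 0, 0.2],
    [[0, 0, 0], 0, 0],
    [[0, 0, 0], 0, 0],
    [[0, 0, 0], 0, 0],
    [[0, 0, -0.4], 0, 0],
    [[0, 0, -0.8], 0, 0],
    [[0, 0, -1], 0, 0],
    [[0, 0, -1], 0, 0],
    [[0, 0, -1], 0, 0],
    [[0, 0, -1], 0, 0],
    [[-0.4, -1, -1], 0, 0],
    [[-0.4, -1, 0], 0, 0],
    [[-0.4, -1, 0], 0, 0],
    [[-0.4, -1, 0], 0, 0],
    [[-0.4, -1, 0], 0, 0],
    [[-0.4, -1, 0], 0, 0],
    [[-0.4, -1, 0], 0, 0],
    [[-0.4, -1, 0], 0, 0],
    [[-0.4, -1, 0], 0, 0],
    [[-0.4, -1, 0], 0, 0],
  ],
)

```text
t: 19.27
ee_pos: [529.4, 85.0, 215.5]
orientation: [-3.141, 0.001, -0.001]
ft_force: [0.1, 0.4, -0.5]
width: 87.8
grasp_force: 0.0
```

Call:
move_arm(
  steps=[
    [[-0.5, -1, 0], 0, 0],
    [[-0.5, -1, 0], 0, 0],
    [[-0.5, -1, 0], 0, 0],
    [[-0.5, -1, 0], 0, 0],
    [[-0.5, -1, 0], 0, 0],
    [[-0.5, -1, 0], 0, 0],
    [[-0.5, -1, 0], 0, 0.4],
    [[-0.5, -1, 0], 0, 0.4],
    [[-0.5, -0.8, 0], 0, 0.4],
    [[-0.5, -0.2, 0], 0, 0.4],
    [[0, 0, 0], 0, 0.4],
    [[0, 0, 0], 0, 0.4],
  ],
)

```text
t: 20.27
ee_pos: [404.7, 308.5, 215.0]
orientation: [3.141, 0.001, 0.0]
ft_force: [0.7, -0.0, 0.0]
width: 53.7
grasp_force: 0.0
```

```bash
python3 - <<'E'
from fit import *
print(pose()[0],ctrl.get_obs()['qpos'])
d=grab('wrist');im=d['image'].astype(int);save(d,'pics/w5.png')
for b in cams.cut_out('wrist','lid'): print(np.round(b['rect'],1),b['p'],at_z(d,b['rect'][:2],5))
for z in (25,):print(proj(d,[[448.5,320,25],[448.5,320,5]]))
E
```

```text
[404.6833668  308.54507107 214.97632877] [ 6.28251656e-01  2.63161759e-01  1.89020086e+00 -4.43533078e-04
  9.88256150e-01  2.19870206e+00]
[[308.81122642 146.02653544]
 [309.30041316 144.37238515]]
```

View pics/w5.png

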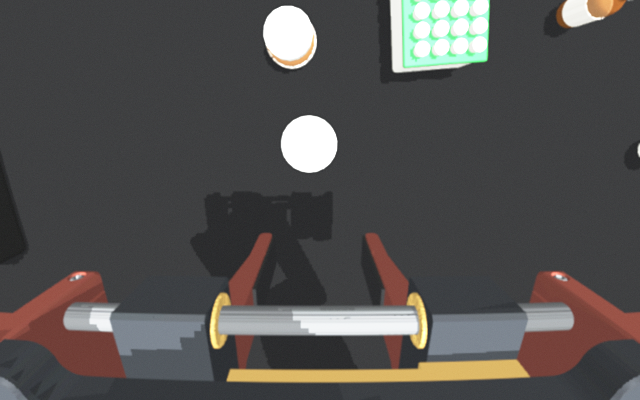

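The lid's disc is at cols 281–338, centre (309.5,144), which matches the predicted (309,144). Descending on the knob.

Call:
move_arm(
  steps=[
    [[0.9, -0.25, 0], 0, 0.4],
    [[0.86, -0.2, 0.2], 0, 0.4],
    [[0, 0, 1], 0, 0.4],
    [[0, 0, 1], 0, 0.4],
    [[0, 0, 1], 0, 0.4],
    [[0, 0, 1], 0, 0.4],
    [[0, 0, 1], 0, 0.4],
    [[0, 0, 1], 0, 0.4],
    [[0, 0, 1], 0, 0.4],
    [[0, 0, 0.6], 0, 0.4],
    [[0, 0, 0.2], 0, 0.5],
    [[0, 0, 0], 0, 0.5],
    [[0, 0, 0], 0, 0.5],
  ],
)

```text
t: 21.45
ee_pos: [449.9, 319.7, 15.1]
orientation: [-3.141, 0.003, -0.001]
ft_force: [-0.0, 0.4, -0.6]
width: 43.9
grasp_force: 0.0
```

Call:
move_arm(
  steps=[
    [[-0.04, 0, 0.15], 0, 0.6],
    [[0, 0, 0.1], 0, 0.7],
    [[0, 0, 0], 0, 0.75],
    [[0, 0, 0], 0, 0.8],
    [[0, 0, 0], 0, 0.9],
    [[0, 0, 0], 0, 1],
    [[0, 0, 0], 0, 1],
    [[0, 0, 0], 0, 1],
    [[0, 0, 0], 0, 1],
  ],
)

```text
t: 22.2
ee_pos: [448.3, 320.3, 8.8]
orientation: [-3.141, 0.001, -0.001]
ft_force: [-0.4, -0.4, 5.9]
width: 15.3
grasp_force: 30.0
```

Call:
move_arm(
  steps=[
    [[0, 0, -0.3], 0, 1],
    [[0, 0, -0.6], 0, 1],
    [[0, 0, -1], 0, 1],
    [[0, 0, -1], 0, 1],
    [[0, 0, -1], 0, 1],
    [[0, 0, -1], 0, 1],
    [[0, 0, -1], 0, 1],
    [[0, 0, -1], 0, 1],
    [[0.3, 0.8, -1], 0, 1],
    [[0.3, 0.8, 0], 0, 1],
    [[0.3, 0.8, 0], 0, 1],
    [[0.3, 0.8, 0], 0, 1],
    [[0.3, 0.8, 0], 0, 1],
    [[0.3, 0.8, 0], 0, 1],
    [[0.3, 0.8, 0], 0, 1],
    [[0.3, 0.8, 0], 0, 1],
    [[0.3, 0.8, 0], 0, 1],
    [[0.3, 0.8, 0], 0, 1],
    [[0.3, 0.8, 0], 0, 1],
    [[0.3, 0.8, 0], 0, 1],
  ],
)

```text
t: 23.87
ee_pos: [537.9, 79.0, 206.1]
orientation: [3.142, -0.001, -0.0]
ft_force: [0.1, 0.2, -1.0]
width: 14.9
grasp_force: 30.0
```

Call:
move_arm(
  steps=[
    [[0.3, 0.8, 0], 0, 1],
    [[0.3, 0.8, 0], 0, 1],
    [[0.3, 0.8, 0], 0, 1],
    [[0.3, 0.8, 0], 0, 1],
    [[0.3, 0.8, 0], 0, 1],
    [[0.3, 0.8, 0], 0, 1],
    [[0.3, 0.8, 0], 0, 1],
    [[0.3, 0.8, 0], 0, 1],
    [[0.3, 0.8, 0], 0, 1],
    [[0.3, 0.8, 0], 0, 1],
    [[0.3, 0.6, 0], 0, 1],
    [[0.2, 0.2, 0], 0, 1],
    [[0, 0, 0], 0, 1],
    [[0, 0, 0], 0, 1],
  ],
)

```text
t: 25.03
ee_pos: [625.1, -139.5, 205.7]
orientation: [-3.141, 0.002, 0.001]
ft_force: [0.5, 0.1, -0.5]
width: 15.1
grasp_force: 30.0
```

```bash
python3 - <<'E'
from fit import *
print(pose()[0],ctrl.get_obs()['width'])
d=grab('wrist');save(d,'pics/w6.png')
for r,z in((30,100),):
  q=proj(d,ring(629.5,-166,z,r));print(q.min(0),q.max(0))
E
```

```text
[ 625.05342015 -139.53915693  205.69130995] 15.144109440434987
[314.72302241 165.48832431] [376.59279622 225.04400084]
```

View pics/w6.png

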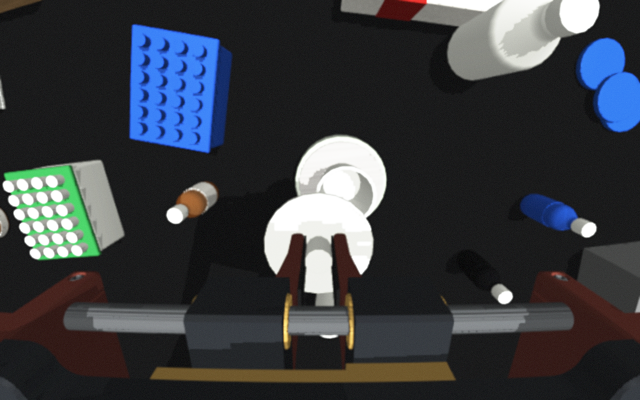

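The cup stands on the stirrer, with its rim's right edge at about col 374. The lid is held level at cols 264–373, centred on the fingers. Now I move over the cup and lower.

Call:
move_arm(
  steps=[
    [[0.1, 0.6, 0], 0, 1],
    [[0.08, 0.47, 0], 0, 1],
    [[0, 0, 0.4], 0, 1],
    [[0, 0, 0.8], 0, 1],
    [[0, 0, 0.8], 0, 1],
    [[0, 0, 0.6], 0, 1],
    [[0, 0, 0.3], 0, 1],
    [[0, 0, 0.2], 0, 1],
    [[0, 0, 0], 0, 1],
    [[0, 0, 0], 0, 1],
  ],
)

```text
t: 25.92
ee_pos: [630.0, -166.8, 128.7]
orientation: [3.142, -0.001, 0.001]
ft_force: [0.0, 0.2, -0.1]
width: 15.0
grasp_force: 30.0
```

```bash
python3 - <<'E'
from fit import *
p=pose()[0];print(p)
d=grab('wrist');im=d['image'].astype(int);z=p[2]-8.8
for th in(60,100,140,180):
    m=im[100:330,319].min(1)>th;e=np.flatnonzero(np.diff(m.astype(int)));print(th,e+100)
for x in(-4,0,4):
  q=proj(d,ring(p[0]+x,p[1],z+5,35));q2=proj(d,ring(629.9+x,-166.3,100,30));q3=proj(d,ring(629.5,-166,40,50));print(x,q.min(0),q.max(0),q2.min(0),q2.max(0),q3.min(0))
save(d,'pics/w7.png',(220,80,420,280),3)
E
```

```text
[ 630.03935786 -166.83088546  128.72712208]
60 [144 293 307]
100 [145 293 311 313 315]
140 [145 293 322]
180 [147 183 191 236 248 292]
-4 [263.57154419 200.36456375] [373.19338047 299.40640415] [276.05105039 197.10901956] [359.21547615 273.62741927] [262.94895512 151.82860467]
0 [263.19260481 193.95310126] [373.55461813 294.36807742] [275.79423164 191.50530161] [359.44788032 268.94139883] [262.94895512 151.82860467]
4 [262.81069852 187.45453961] [373.918573   289.25929381] [275.53570407 185.83560434] [359.68174492 264.19860524] [262.94895512 151.82860467]
```

View pics/w7.png

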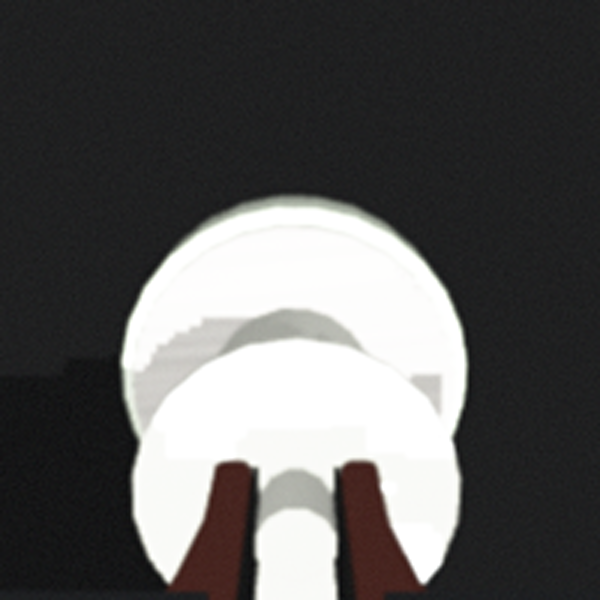

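The lid's far edge is at row 192.7 (predicted 194), so it is centred in the hand to about 1 mm over the cup. Lowering.

Call:
move_arm(
  steps=[
    [[0, 0, 0.3], 0, 1],
    [[0, 0, 0.2], 0, 1],
    [[0, 0, 0.1], 0, 1],
    [[0, 0, 0.05], 0, 1],
    [[0, 0, 0], 0, 1],
    [[0, 0, 0], 0, 1],
  ],
)

```text
t: 26.47
ee_pos: [629.7, -166.7, 112.1]
orientation: [-3.142, 0.001, 0.0]
ft_force: [0.3, 0.2, -1.0]
width: 15.5
grasp_force: 30.0
```

Call:
move_arm(
  steps=[
    [[0, 0, 0.05], 0, 1],
    [[0, 0, 0.05], 0, 1],
    [[0, 0, 0.03], 0, 1],
    [[0, 0, 0], 0, 1],
    [[0, 0, 0], 0, 1],
  ],
)

```text
t: 26.88
ee_pos: [629.8, -166.8, 109.1]
orientation: [3.142, -0.001, 0.0]
ft_force: [-0.8, -0.8, 1.9]
width: 15.1
grasp_force: 30.0
```

Call:
move_arm(
  steps=[
    [[0, 0, 0.02], 0, 0.9],
    [[0, 0, 0], 0, 0.7],
    [[0, 0, 0], 0, 0.5],
    [[0, 0, 0], 0, 0.4],
    [[0, 0, 0], 0, 0.4],
    [[0, 0, -0.4], 0, 0.4],
    [[0, 0, -0.8], 0, 0.4],
    [[0, 0, -1], 0, 0.4],
    [[0, 0, -1], 0, 0.4],
    [[0, 0, -1], 0, 0],
    [[0, -0.6, 0], 0, 0],
    [[-0.1, -1, 0], 0, 0],
    [[-0.2, -1, 0], 0, 0],
    [[-0.2, -1, 0], 0, 0],
    [[-0.2, -1, 0], 0, 0],
    [[-0.2, -1, 0], 0, 0],
    [[-0.2, -1, 0], 0, 0],
    [[-0.2, -1, 0], 0, 0],
    [[-0.2, -1, 0], 0, 0],
    [[-0.2, -1, 0], 0, 0],
  ],
)

```text
t: 28.55
ee_pos: [586.6, 74.9, 213.4]
orientation: [-3.142, 0.001, 0.0]
ft_force: [0.2, -0.1, 0.3]
width: 87.8
grasp_force: 0.0
```

Call:
move_arm(
  steps=[
    [[-0.3, -1, 0], 0, 0],
    [[-0.3, -1, 0], 0, 0],
    [[-0.3, -1, 0], 0, 0],
    [[-0.3, -1, 0], 0, 0],
    [[-0.3, -1, 0], 0, 0],
    [[-0.3, -1, 0], 0, 0],
    [[-0.3, -1, 0], 0, 0],
    [[-0.3, -1, 0], 0, 0],
    [[0, -1, 0], 0, 0],
    [[0, -0.5, 0], 0, 0],
    [[0, 0, 0], 0, 0],
    [[0, 0, 0], 0, 0],
  ],
)

```text
t: 29.55
ee_pos: [527.3, 310.8, 213.2]
orientation: [3.141, 0.001, -0.001]
ft_force: [0.1, -0.4, 0.0]
width: 88.2
grasp_force: 0.0
```

```bash
python3 - <<'E'
from fit import *
p=pose()[0];print(p,ctrl.get_obs()['qpos'])
d=grab('wrist');im=d['image'].astype(int);save(d,'pics/w8.png')
u=proj(d,[[567,338,48]])[0];print(u)
m=comp(im.max(2)>75,tuple(u.astype(int)));print(m.sum(),fitmask(d,m,lambda x:np.r_[cyl(x[0],x[1],0,30,28),ring(x[0],x[1],48,25)],[567,338]))
m=comp(im.min(2)>130,tuple(u.astype(int)));ys,xs=np.where(m);print(xs.min(),xs.max(),ys.min(),ys.max())
E
```

```text
[527.30991366 310.8151964  213.16346421] [ 5.13344380e-01  4.15313844e-01  1.66669880e+00 -3.88955284e-04
  1.06024194e+00  2.08382554e+00]
[294.23037295 151.95473589]
1968.0 (array([567.78334764, 339.51752175]), np.float64(0.929675817489624))
270 318 124 173
```

View pics/w8.png

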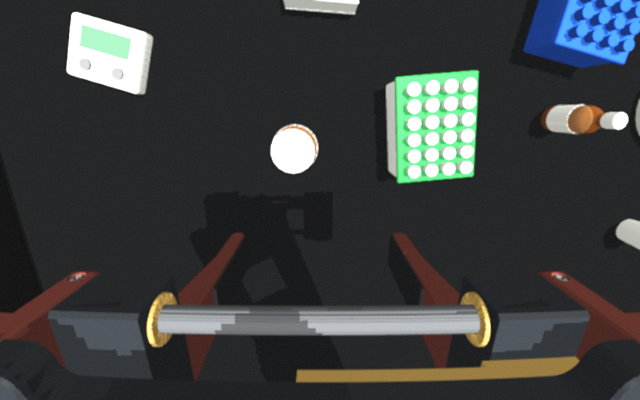

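The jar's cap is at (294,148), with clear space around it. Jar ≈ (568.5,338.5).

Call:
move_arm(
  steps=[
    [[0.9, -0.6, 0], 0, 0],
    [[0.75, -0.52, 0.4], 0, 0],
    [[0, 0, 1], 0, 0],
    [[0, 0, 1], 0, 0],
    [[0, 0, 1], 0, 0],
    [[0, 0, 1], 0, 0],
    [[0, 0, 1], 0, 0],
    [[0, 0, 1], 0, 0],
    [[0, 0, 0.9], 0, 0],
    [[0, 0, 0.6], 0, 0],
    [[0, 0, 0.2], 0, 0],
    [[0, 0, 0], 0, 0],
    [[0, 0, 0], 0, 0],
  ],
)

```text
t: 30.68
ee_pos: [569.5, 338.5, 11.7]
orientation: [-3.141, 0.002, -0.001]
ft_force: [0.1, 0.2, 0.3]
width: 87.7
grasp_force: 0.0
```

Call:
move_arm(
  steps=[
    [[0, 0, 0], 0, 0.2],
    [[0, 0, 0], 0, 0.3],
    [[0, 0, 0], 0, 0.4],
    [[0, 0, 0], 0, 0.6],
    [[0, 0, 0], 0, 0.6],
    [[0, 0, 0], 0, 0.6],
    [[0, 0, 0], 0, 0.6],
    [[0, 0, 0], 0, 0.6],
  ],
)

```text
t: 31.35
ee_pos: [569.1, 339.1, 11.4]
orientation: [-3.141, 0.001, -0.001]
ft_force: [-1.0, 0.1, 3.9]
width: 54.6
grasp_force: 30.0
```

Call:
move_arm(
  steps=[
    [[0, 0, -0.3], 0, 0.6],
    [[0, 0, -0.7], 0, 0.6],
    [[0, 0, -1], 0, 0.6],
    [[0, 0, -1], 0, 0.6],
    [[0, 0, -1], 0, 0.6],
    [[0, 0, -1], 0, 0.6],
    [[0, 0, -1], 0, 0.6],
    [[0, 0.5, -1], 0, 0.6],
    [[-0.1, 1, 0], 0, 0.6],
    [[-0.1, 1, 0], 0, 0.6],
    [[-0.1, 1, 0], 0, 0.6],
    [[-0.1, 1, 0], 0, 0.6],
    [[-0.1, 1, 0], 0, 0.6],
    [[-0.1, 1, 0], 0, 0.6],
    [[-0.1, 1, 0], 0, 0.6],
    [[-0.1, 1, 0], 0, 0.6],
    [[-0.1, 1, 0], 0, 0.6],
    [[-0.1, 1, 0], 0, 0.6],
    [[-0.1, 1, 0], 0, 0.6],
    [[-0.1, 1, 0], 0, 0.6],
  ],
)

```text
t: 33.02
ee_pos: [538.0, 25.1, 186.0]
orientation: [3.141, -0.001, -0.001]
ft_force: [0.0, 0.1, -1.3]
width: 54.5
grasp_force: 30.0
```

Call:
move_arm(
  steps=[
    [[-0.07, 0.7, 0], 0, 0.6],
    [[0, 0.3, 0], 0, 0.6],
    [[0, 0, 0], 0, 0.6],
    [[0, 0, 0], 0, 0.6],
  ],
)

```text
t: 33.35
ee_pos: [536.9, 1.5, 186.0]
orientation: [-3.141, 0.003, -0.0]
ft_force: [-0.1, 0.3, -0.7]
width: 54.5
grasp_force: 30.0
```

```bash
python3 - <<'E'
from fit import *
p=pose()[0];print(p,ctrl.get_obs()['width'])
d=grab('wrist');im=d['image'].astype(int);save(d,'pics/w9.png')
q=proj(d,np.r_[[[611,7.5,0],[611,7.5,95]],[[594.3,181,60]],[[628.5,-166,100]]]);print(q)
E
```

```text
[536.91637215   1.51553253 186.01028945] 54.5004854063458
[[313.09926605 120.27709541]
 [311.14145261 122.45542467]
 [139.56904563 140.6022724 ]
 [517.79569787 102.58866195]]
```

View pics/w9.png

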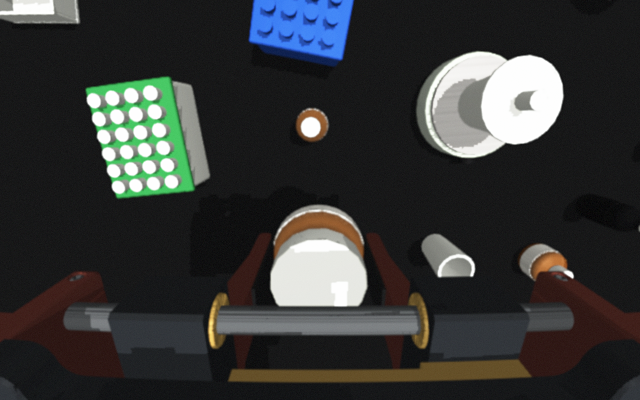

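The view shows the bottle upright with its cap at (311,127), about 4 mm nearer than planned (x≈607). The lid sits on the cup at (521,100), and the jar is held centrally. I shift the jar 3 mm toward the robot and lower it.

Call:
move_arm(
  steps=[
    [[-0.12, 0, 0.5], 0, 0.6],
    [[0, 0, 1], 0, 0.6],
    [[0, 0, 1], 0, 0.6],
    [[0, 0, 1], 0, 0.6],
    [[0, 0, 1], 0, 0.6],
    [[0, 0, 1], 0, 0.6],
    [[0, 0, 0.6], 0, 0.6],
    [[0, 0, 0.4], 0, 0.6],
    [[0, 0, 0.2], 0, 0.6],
    [[0, 0, 0], 0, 0.6],
    [[0, 0, 0], 0, 0.6],
  ],
)

```text
t: 34.32
ee_pos: [534.4, 1.7, 18.9]
orientation: [-3.142, 0.0, -0.001]
ft_force: [0.3, 0.1, -1.3]
width: 54.5
grasp_force: 30.0
```

Call:
move_arm(
  steps=[
    [[0, 0, 0.1], 0, 0.6],
    [[0, 0, 0.1], 0, 0.6],
    [[0, 0, 0.06], 0, 0.6],
    [[0, 0, 0.04], 0, 0.6],
    [[0, 0, 0], 0, 0.6],
    [[0, 0, 0], 0, 0.6],
  ],
)

```text
t: 34.82
ee_pos: [534.1, 1.3, 11.4]
orientation: [-3.142, 0.002, -0.001]
ft_force: [-0.9, -0.1, 4.7]
width: 54.2
grasp_force: 30.0
```

Release, rise, and back off to look at everything.

Call:
move_arm(
  steps=[
    [[0, 0, 0], 0, 0.3],
    [[0, 0, 0], 0, 0],
    [[0, 0, 0], 0, 0],
    [[0, 0, 0], 0, 0],
    [[0, 0, -0.3], 0, 0],
    [[0, 0, -0.6], 0, 0],
    [[0, 0, -1], 0, 0],
    [[0, 0, -1], 0, 0],
    [[0, 0, -1], 0, 0],
    [[0, 0, -1], 0, 0],
    [[0, 0, -1], 0, 0],
    [[-0.5, 0, -1], 0, 0],
    [[-1, 0, -1], 0, 0],
    [[-1, 0, -1], 0, 0],
    [[-1, 0, -1], 0, 0],
    [[-1, 0, 0], 0, 0],
    [[0, 0, 0], 0, 0],
    [[0, 0, 0], 0, 0],
  ],
)

```text
t: 36.32
ee_pos: [420.7, 1.4, 259.3]
orientation: [3.142, -0.001, 0.003]
ft_force: [-0.7, -0.1, -0.2]
width: 87.7
grasp_force: 0.0
```

```bash
python3 - <<'E'
from fit import *
p=pose()[0];print(p)
d=grab('wrist');im=d['image'].astype(int);save(d,'pics/w10.png')
for n,P in dict(bot=[607.5,7.5,95],jar=[534,1.3,48],rack=[594.5,181,60],lid=[629.5,-166,105],knob=[629.5,-166,125],plate=[628.5,-166,40]).items(): print(n,proj(d,[P]).round(1))
g=((im[:,:,1]-im[:,:,0])>40)&((im[:,:,1]-im[:,:,2])>25);ys,xs=np.where(g)
m2=np.zeros((400,640),np.uint8);cv2.fillConvexPoly(m2,cv2.convexHull(np.c_[xs,ys].astype(np.int32)),1)
def box(x):
    c,s=np.cos(x[2]),np.sin(x[2]);b=np.array([[-57,-44],[57,-44],[57,44],[-57,44]])
    return np.c_[b@np.array([[c,s],[-s,c]])+x[:2],np.full(4,60)]
print(fitmask(d,m2.astype(np.float32),box,[595,183,0.08]))
E
```

```text
[420.69542012   1.42558471 259.29459634]
bot [[312.    5.7]]
jar [[318.3  87.1]]
rack [[161.5  32.5]]
lid [[490.3 -19.4]]
knob [[502.5 -28.7]]
plate [[459.4   5.1]]
(array([5.92036243e+02, 1.79933455e+02, 1.02199285e-01]), np.float64(0.9788928031921387))
```

View pics/w10.png

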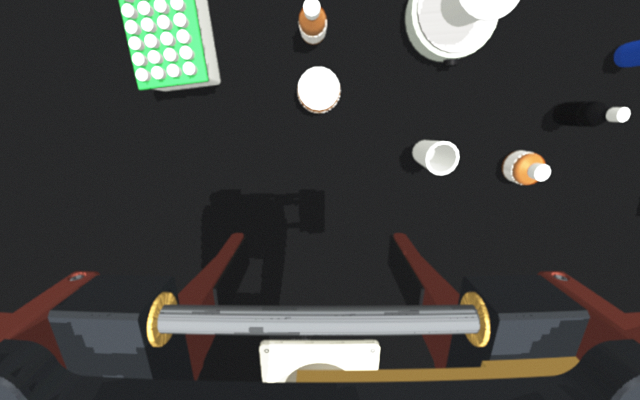

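Jar cap at (318,88) and bottle cap at (312,8), both upright and as planned. The narrow cup (436,155) and medium bottle (525,168) are standing. One numeric check of the lid from w9 and the side camera, then I hand in.

```bash
python3 - <<'E'
from fit import *
d=grab('side');im=d['image'].astype(int)
u=proj(d,[[629.5,-166,105],[629.5,-166,125]]);print(u.round(1))
q=proj(d,ring(629.5,-166,105,35));print('pred lid',q.min(0).round(1),q.max(0).round(1))
for t in('lid','stirrer','narrow_cup','medium_bottle'):
    for b in cams.boxes_of('side',t):print(t,np.round(b['rect'],1),round(b['p'],2))
w=grab('wrist');w['image']=cv2.imread('pics/w9.png')[:,:,::-1]
# pose at w9: same orientation, tcp (536.9,1.5,186.0)
w['xyz']=w['xyz']+np.array([536.9,1.5,186.0])-pose()[0]
for x,y in((629.5,-166),(634,-166),(629.5,-170)):
    q=proj(w,ring(x,y,105,35));print(x,y,q.min(0).round(1),q.max(0).round(1),'knob',proj(w,[[x,y,125]]).round(1))
E
```

```text
[[342.1 225. ]
 [342.8 218. ]]
pred lid [324.5 212.3] [359.7 238.3]
lid [344.4 229.3  37.5  27.2] 0.96
stirrer [336.6 254.6  56.5  47.8] 0.77
narrow_cup [253.6 248.2  21.1  31.5] 0.65
medium_bottle [246.1 316.1  25.6  34.1] 0.91
629.5 -166 [480.6  55.4] [562.6 144.2] knob [[539.5 100.5]]
634 -166 [481.3  49.3] [563.7 138.9] knob [[540.6  94.2]]
629.5 -170 [485.3  55.6] [567.  144.3] knob [[544.4 100.6]]
```

The lid outline observed in w9 (481–563, 55–143) matches a flat lid at (629.5,-166), z=105. The bystanders have not moved.

```bash
python3 -c "
from workcell import ctrl
print(ctrl.close_job())"
```

```text
the job is handed in; nothing more can be done
None
```

The job is handed in after about 37 s of robot time: by my measurements the cup, its lid, the tall bottle and the jar stand where the task asks, and the bystanders have not moved; the hand-in returned no verdict.

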